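# Empty the light gauge's tray and hold a clear gift case in its light path

### The arm

A 6-joint arm with a two-finger parallel gripper is mounted at the origin on a cart in front of the work surface, level with it; the furniture and walls round the work are solid. World frame = base frame: x ahead of the robot, y to its left, z up, the work surface at z = 0. Lengths are in m, angles in degrees, forces in N, time in s.
With the tool pointing down it reaches from about 0.275 to 0.825 m from the base axis. Payload 4.9 kg.
Tool frame: the origin (TCP) lies midway between the tips of the shut fingers; the grasp point (between the pads) lies arm.grasp_offset behind it (arm.grasp_offset is the distance from the TCP to the grasp point, in m); z points along the fingers, y is the line along which they close (so a half turn about z gives the same grasp; the last joint's range is limited). The gripper opens to 85 mm and grips with 20 to 120 N. Pads are 22 mm wide; open, the fingers measure 114 mm over their backs; the gripper's body (76 mm by 85 mm) begins 54 mm behind the grasp point. The pads swing forward as they close: fully open they stand 13 mm farther back than shut.
Start: joints at [-71.459, 18.69, -11.035, 60.275, 0, 82.311], TCP at [0.243, -0.493, 0.231] pointing down, gripper open.
Joint ranges: [-152.03, 152.03], [-55.5, 102.48], [-74.3, 77.21], [-110.64, 120.58], [-84.22, 78.4], [-180, 180]. Speed limits (degrees/s): [147.25, 147.25, 180, 180, 180, 180].

### API

Orientations are given as [roll, pitch, yaw] about the fixed x, y, z axes, in that order (R = Rz(yaw) Ry(pitch) Rx(roll)).
In Python, from bench import sensors, cams, arm gives the robot as it stands.
- The arm moves only by the tool drive_tool, never from a script. Its argument "increments" is a list of rows, each an object with "offset": the shift along the world's x, y, z in units of 25 mm (1.0 is 25 mm), a list of three; "angular": the turn, a rotation vector about the world's x, y, z in units of 8 degrees (1.0 is 8 degrees), a list of three. In form: [{"offset": [dx, dy, dz], "angular": [rx, ry, rz]}, ...]. A call has 1 to 10 rows; each row is the pose to reach, as a shift and turn from the pose commanded when the call began; what a row does not reach only later rows make up. A row lasts 1/8 s, in which the tool goes at most 62.5 mm and 10.7 degrees, less where a joint would pass 70% of its speed; a pose out of reach is approached as far as the arm can. A call with a gripper value outside its range is refused whole. "fingers" is the closure, from -1 (fully open) to 1 (shut), set as the call begins (left out, the last holds). The fingers move at their own pace and stop on an object; "grip_force" is the grip in N (left out, the last holds). Time passes only in rows, so rows that repeat a pose let the fingers close. It gives the time, the measured TCP pose, the force, the opening and the grip force at its end, in the units of the state.
- sensors.state(): the state, without advancing time (a new reading comes with each control period).
- cams.capture(name): name is "scene" or "top" or "wrist"; returns (picture, depth): 420x560x3 uint8, blue, green, red; 420x560 float32, m along the optical axis (not along the pixel's ray), 0 where there is no reading.
- cams.camera_params(name): a dict with "K" (3x3 intrinsics, pixels), "R" (3x3) and "t" (3): a world point X has camera coordinates R X + t; the wrist camera has in their place "tool_from_camera" (4x4, takes a point from camera to tool coordinates, whose origin is the TCP and whose axes are the flange's). Camera axes: x right, y down, z forward; pixel columns grow to the right and rows downward; lengths in m; the calibration is good to about 2 mm. The wrist camera is an equidistant fisheye: a pixel r from the principal point sees the ray r / f radians off the axis. A picture is of the moment at which its call begins: read the wrist's pose just before it. camera_params takes no time and is no camera call.
- arm.close_job(): hands the job in; it is judged then, once.
The state is a dict: "clock": time; "q": joint angles; "qvel": joint speeds; "tau": joint torques, N m; "position": TCP position; "tcp_rot": TCP orientation; "ft_force": force on the tool from outside, world axes, zero at the start; "moment": the same for the moment, N m; "finger_gap": finger opening in m; "finger_force": force on a finger pad.
Only numpy, scipy, OpenCV 4.12 (cv2) and the standard library are available. Lean on these libraries where they do the work, as an engineer would, in place of code of your own. Each camera call takes 0.05 s, during which the arm holds its last target. There are 200 camera calls.

### The job

Empty bobbins stand in the way on the light gauge's hinged tray: lift the tray by its handle to tip all three into the bin behind it, without touching the bobbins, and let the tray back down. Then take the taller of the two clear gift cases out of the rack by its two frosted faces only, never touching the clear windows, and hold it upright and still in the air midway between lamp and detector, with its middle in the light path and the light going straight through the two windows. Finish while still holding it there; leave the short case in the rack and the glue stick standing.

Things in the scene. Friction and masses are not known exactly. Their poses are not given: they have to be found in the camera images.
- light_path (a point): point in the air midway between lamp and detector, on the light's axis, 110 mm above the table, 56 mm above the tray's floor and 36 mm above its rim. y axis: along the light, towards the lamp; x axis: away from the robot, towards the bin; z up. The light is 12 mm across; free gap between lamp barrel and detector snout 150 mm
- tray_handle (a point): middle of the tray's handle, a black round bar 10 mm in diameter, 64 mm clear length along the gauge's y axis (its frame turns with the tray), standing 52 mm out from the tray's front wall; 62 mm above the table with the tray down
- tray_hinge (a point): point on the tray's hinge line, which runs along the gauge's y axis under the tray's rear edge, 50 mm above the table; the handle is 158 mm in front of it and 12 mm above it with the tray down
- tray (a joint): angle of the steel tip tray (105 x 100 mm; floor 54, rim 74 mm above the table when down; walls at front and sides, open at the rear hinge edge). 0 = down; grows to its stop at 1.3 as the handle is lifted up and back over the hinge. 0.25 kg, falls back when let go. The bobbins slide off over the rear edge at about 0.7 to 1.2: hold it near the stop for a second
- bin_floor (a point): centre of the floor of the open metal bin fixed behind the tray, axes as the gauge's; inside 92 mm along x and 162 mm along y, front wall 42 mm, sides 85 mm, back 100 mm high
- bobbin0_center (a point): turned wooden ribbon bobbin, 26 mm diameter, 56 mm tall, 25 g; this point is its centre. Three alike stand upright on the tip tray at the start and reach up into the light path
- bobbin1_center (a point): turned wooden ribbon bobbin, 26 mm diameter, 56 mm tall, 25 g; this point is its centre. Three alike stand upright on the tip tray at the start and reach up into the light path
- bobbin2_center (a point): turned wooden ribbon bobbin, 26 mm diameter, 56 mm tall, 25 g; this point is its centre. Three alike stand upright on the tip tray at the start and reach up into the light path
- gauge: the light gauge: fixed grey base with two upright heads 154 mm tall at its left (lamp, black barrel) and right (detector, metal snout), with the tray between them and the bin behind; origin on the table under the light path, axes as the light path's
- tall_case: the taller clear gift case, origin at the centre of its underside, axes as its centre point's
- tall_case_center (a point): centre of the taller clear gift case, 26 x 36 x 76 mm, 65 to 105 g. y axis: square to the two frosted, ribbed white faces (36 mm apart, each 24 mm wide, full height: grip here). x axis: square to the two clear windows (26 mm apart, not to be touched). At the start it stands in one of the rack's two 8 mm deep pockets, its centre 48 mm above the table
- tall_case_window: the clear part of the taller case, windows on its x sides, standing 1 mm proud of the edges of the frosted faces; origin at the centre of the underside
- short_case_center (a point): centre of the shorter case, like the taller but 50 mm tall, in the other pocket, 66 mm from the taller one along the rack (along both cases' x axis); centre 35 mm above the table
- rack: fixed wooden rack 140 x 70 x 18 mm with two pockets side by side along its x axis, 66 mm apart; origin at the centre of its underside. The pockets are 30 x 40 mm, 2 mm wider than the cases all round
- glue_stick: glue stick standing upright on the table, 26 mm diameter, 97 mm tall, origin at its foot
- bobbin0: bobbin 0 itself, origin at the centre of its foot
- bobbin1: bobbin 1 itself, origin at the centre of its foot
- bobbin2: bobbin 2 itself, origin at the centre of its foot
Things that resemble listed ones, but are neither listed nor needed, are in the scene too. Leave any blue look-alike of the tall_case alone.

How it is judged (in metres and radians):
On the way, in this order (a step that is already met when the one before it is completed fails the run):
1. all three bobbins lie in the bin (x of bobbin0_center in the frame of bin_floor between -0.05 and 0.05 m and y of bobbin0_center in the frame of bin_floor between -0.085 and 0.085 m and z of each of bobbin0_center, bobbin1_center, bobbin2_center in the frame of bin_floor below 0.07 m and x of bobbin1_center in the frame of bin_floor between -0.05 and 0.05 m and y of bobbin1_center in the frame of bin_floor between -0.085 and 0.085 m and x of bobbin2_center in the frame of bin_floor between -0.05 and 0.05 m and y of bobbin2_center in the frame of bin_floor between -0.085 and 0.085 m), for 0.2 s.
2. the taller case is lifted clear of the rack (height (world z) of tall_case_center above 0.08 m), for 0.1 s.
At the end, for the whole second after the job is handed in: Bobbins all in the bin, tray down (under 0.15 rad). Fingers hold the tall case still, clear of the gauge, its centre within 8 mm across the light, 12 mm in height, 30 mm along it from midway between lamp and detector; upright and windows square to the light within 0.14 rad (all of step 1 and x of tall_case_center in the frame of light_path between -0.008 and 0.008 m and y of tall_case_center in the frame of light_path between -0.03 and 0.03 m and z of tall_case_center in the frame of light_path between -0.012 and 0.012 m and angle between the x axis of tall_case_center and the y axis of light_path, either way round below 0.14 rad and angle between tall_case_center's own z axis and vertical below 0.14 rad and contact force between the fingers and tall_case above 1 N and contact force between tall_case and gauge below 0.1 N and linear speed of tall_case below 0.02 m/s and value of joint tray below 0.15 rad); the arm keeps its last pose, push and grip.
It fails at once if the fingers touch the clear part of the taller case (contact force between the fingers and tall_case_window above 0.5 N).
It fails at once if the fingers touch a bobbin (contact force between the fingers and bobbin0 above 0.5 N or contact force between the fingers and bobbin1 above 0.5 N or contact force between the fingers and bobbin2 above 0.5 N).
It fails at once if the short case leaves its pocket (distance of short_case_center from where it was at the start of the episode above 0.015 m).
It fails at once if the glue stick is knocked over (angle between glue_stick's own z axis and vertical above 0.5 rad).
It also fails if it takes over 56 s, if anything falls off the work surface, if the arm or the gripper's body presses on something with over 40 N, if the wrist force passes 120 N, or if a joint passes its speed limit or range.

## Working session

There is one attempt and no reset: what is moved stays moved. The work goes in short steps, Python scripts to look and compute and a tool call to move; the robot and the scene stay as the last step left them, time stands still between calls to the robot, and variables do not carry over. Pictures are saved under pics/ and viewed, at most 10 in all, crops included, and the job is handed in when it is done.

Besides the shell and the picture viewer there is one more tool, called after "Emit:" by a JSON object that holds its "method" and its "body". drive_tool: Moves the arm, as the interface text tells. Its arguments: {"type":"object","properties":{"increments":{"type":"array"},"fingers":{"type":"number"},"grip_force":{"type":"number"}},"required":["increments"]}

```bash
mkdir -p pics; ls; python3 - <<'E'
from bench import sensors,cams,arm
import cv2,numpy as np
for n in ("scene","top"):
    p,d=cams.capture(n); cv2.imwrite(f"pics/{n}0.png",p); np.save(f"pics/{n}0.npy",d)
    c=cams.camera_params(n); print(n,np.round(c["K"],1).tolist(),(-c["R"].T@c["t"]).round(3),c["R"].round(3).tolist())
print(arm.grasp_offset,sensors.state())
E
```

```text
pics
scene [[427.6, 0.0, 274.9], [0.0, 427.6, 214.3], [0.0, 0.0, 1.0]] [ 0.05  -0.393  0.671] [[0.662, -0.749, 0.018], [-0.478, -0.44, -0.76], [0.578, 0.495, -0.649]]
top [[409.1, 0.0, 276.7], [0.0, 409.1, 215.0], [0.0, 0.0, 1.0]] [0.515 0.026 1.074] [[-0.009, -1.0, -0.013], [-1.0, 0.009, -0.02], [0.02, 0.013, -1.0]]
0.0187 {'clock': 0.1, 'q': array([-7.14601085e+01,  1.87295827e+01, -1.10836040e+01,  6.02749314e+01,
        1.06971109e-03,  8.23131755e+01]), 'qvel': array([-0.07123369, -0.03314895,  0.13292   ,  0.02728891,  0.05413985,
        0.0445774 ]), 'tau': array([ 1.23344365e-03, -4.44239151e+01,  2.63037568e+01,  7.84165721e-03,
       -1.13839649e-04, -5.89782175e-06]), 'position': array([ 0.24293322, -0.49288447,  0.23058215]), 'tcp_rot': array([-1.79912817e+02, -1.28466314e-02,  2.62267055e+01]), 'ft_force': array([-0.20210185, -0.34079696,  0.82178021]), 'moment': array([0.01238348, 0.01461554, 0.02463337]), 'finger_force': 0.0, 'finger_gap': 0.08530795739599534}
```

View pics/scene0.png

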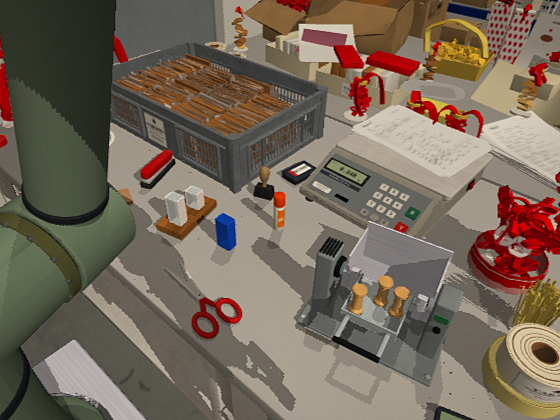

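View pics/top0.png

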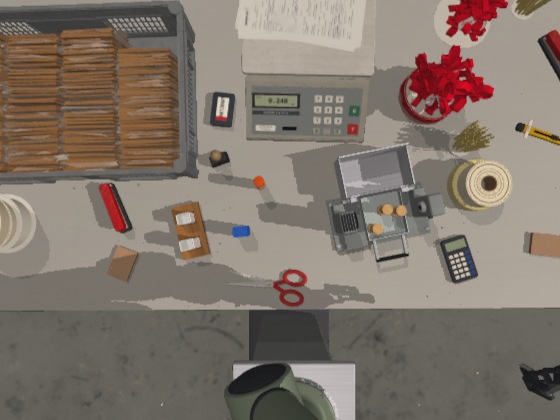

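The scene shows the gauge at scene (380,300) / top (385,210), with the black handle bar at top (391,257). The rack is at scene (187,215) / top (190,232), with two white cases at scene (175,208) and (195,195). The blue look-alike is at scene (226,232) and the glue stick at scene (279,212). I'll enlarge to confirm which case is taller.

```bash
python3 - <<'E'
import cv2,numpy as np
s=cv2.imread("pics/scene0.png");t=cv2.imread("pics/top0.png")
f=lambda im,x,y,w,h:cv2.resize(im[y:y+h,x:x+w],(400,300),interpolation=cv2.INTER_CUBIC)
cv2.imwrite("pics/crops.png",np.vstack([np.hstack([f(s,150,170,100,75),f(t,150,195,100,75)]),np.hstack([f(s,290,225,180,135),f(t,315,145,160,120)])]))
E
```

```text
(no output)
```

View pics/crops.png

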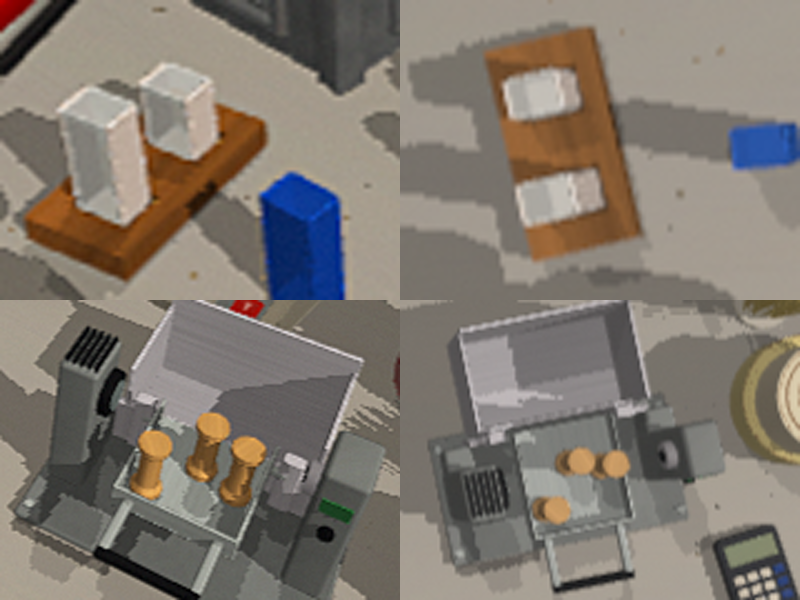

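The top-left crop shows the nearer case, scene (175,208) / top (190,244), clearly taller than the one at scene (195,195) / top (185,218). The tall case is therefore the nearer one. Its white frosted side faces -y (image right) and its clear window faces the robot. The blue one is the decoy.

```bash
cat > h.py <<'E'
from bench import sensors,cams,arm
import cv2,numpy as np
def ray(n,u,v,z):
    c=cams.camera_params(n);R,t=c["R"],c["t"];o=-R.T@t
    d=R.T@np.linalg.solve(c["K"],[u,v,1.]);return o+d*(z-o[2])/d[2]
def cloud(n,d):
    c=cams.camera_params(n);v,u=np.mgrid[:420,:560]
    P=np.linalg.inv(c["K"])@np.stack([u.ravel()*1.,v.ravel(),np.ones(u.size)])*d.ravel()
    return (c["R"].T@(P-c["t"][:,None])).T.reshape(420,560,3)
E
python3 - <<'E'
from h import *
t=cv2.imread("pics/top0.png");W=cloud("top",np.load("pics/top0.npy"))
s=cv2.imread("pics/scene0.png");WS=cloud("scene",np.load("pics/scene0.npy"))
def big(m,x0,y0,x1,y1):
    k=np.zeros(m.shape,np.uint8);k[y0:y1,x0:x1]=m[y0:y1,x0:x1]
    c,_=cv2.findContours(k,0,2);return max(c,key=cv2.contourArea)
hsv=cv2.cvtColor(t,cv2.COLOR_BGR2HSV)
m=cv2.inRange(hsv,(5,110,60),(20,255,255)); m=cv2.morphologyEx(m,cv2.MORPH_CLOSE,np.ones((5,5)))
r=cv2.minAreaRect(cv2.convexHull(big(m,165,195,220,270)));print("rack",r)
for u,v in [r[0]]+cv2.boxPoints(r).tolist(): print(ray("top",u,v,.018).round(4))
m=cv2.inRange(t,(0,0,0),(45,45,45));r=cv2.minAreaRect(big(m,365,240,415,268));print("handle",r)
for u,v in [r[0]]+cv2.boxPoints(r).tolist(): print(ray("top",u,v,.065).round(4))
def rep(name,W,sel,im):
    m=np.zeros(sel.shape,np.uint8);m[sel]=255
    n,l,st,_=cv2.connectedComponentsWithStats(m)
    for i in range(1,n):
        if st[i,4]>12:
            p=W[l==i];q=cv2.minAreaRect((p[:,:2]*1000).astype(np.float32));print(name,st[i],p.mean(0).round(4),"rect mm",np.round(q[0],1),np.round(q[1],1),round(q[2],1))
gx=lambda W:(W[...,0]>.3)&(W[...,0]<.65)&(W[...,1]<-.1)&(W[...,1]>-.45)
rx=lambda W:(W[...,0]>.35)&(W[...,0]<.6)&(W[...,1]<.4)&(W[...,1]>.1)
for nm,w in(("top",W),("scene",WS)):
    rep(nm+" heads",w,gx(w)&(w[...,2]>.146)&(w[...,2]<.162),None)
    rep(nm+" bobtops",w,gx(w)&(w[...,2]>.103)&(w[...,2]<.116),None)
    rep(nm+" talltop",w,rx(w)&(w[...,2]>.078)&(w[...,2]<.095),None)
    rep(nm+" shorttop",w,rx(w)&(w[...,2]>.055)&(w[...,2]<.068),None)
E
```

```text
rack ((190.1993408203125, 230.45277404785156), (53.62184524536133, 27.835214614868164), 76.67547607421875)
[0.4989 0.2631 0.018 ]
[0.5586 0.3141 0.018 ]
[0.5746 0.2436 0.018 ]
[0.4394 0.2123 0.018 ]
[0.4234 0.2825 0.018 ]
handle ((391.88372802734375, 256.9378967285156), (2.3299639225006104, 30.796049118041992), 78.31063079833984)
[ 0.4305 -0.2432  0.065 ]
[ 0.4259 -0.2057  0.065 ]
[ 0.4406 -0.2796  0.065 ]
[ 0.4351 -0.2806  0.065 ]
[ 0.4204 -0.2067  0.065 ]
top heads [429 194  16  22 138] [ 0.5544 -0.3217  0.1475] rect mm [ 554.6 -322.1] [47.  28.3] 12.4
top heads [340 212  16  22 196] [ 0.516  -0.1221  0.1497] rect mm [ 515.4 -122.3] [45.2 29.6] 11.0
top bobtops [418 196   6  17  39] [ 0.5579 -0.2997  0.1102] rect mm [ 558.4 -299.5] [ 8.7 37.9] 79.9
top bobtops [382 205  11  10  95] [ 0.5457 -0.221   0.11  ] rect mm [ 545.6 -221.1] [24.4 21.2] 89.7
top bobtops [395 206  12  11  97] [ 0.5426 -0.2536  0.1102] rect mm [ 541.8 -253.4] [23.5 25.5] 0.1
top bobtops [372 224  11  11  97] [ 0.5    -0.1973  0.1098] rect mm [ 500.  -197.2] [24.1 23.5] 89.4
top talltop [178 239  18  13 166] [0.
[... 663 characters left out ...]
ne bobtops [351 284  16  13 168] [ 0.498  -0.1987  0.1101] rect mm [ 499.1 -198.5] [25.  24.8] 43.4
scene bobtops [393 286  16  14 172] [ 0.5407 -0.2544  0.1101] rect mm [ 542.1 -253.6] [25.9 24.5] 19.9
scene bobtops [425 303  27  26 153] [ 0.5323 -0.3224  0.1102] rect mm [ 534.3 -318.5] [47.4 15.9] 76.4
scene talltop [164 192  20  13 177] [0.4628 0.2546 0.0849] rect mm [464.5 257.2] [28.1 38.1] 12.4
scene shorttop [184 186  19  11 137] [0.5275 0.27   0.0598] rect mm [529.3 271.6] [28.7 37.3] 13.1
scene shorttop [165 203  20  10  84] [0.4593 0.2479 0.0618] rect mm [457.4 251. ] [22.5 42.4] 44.5
scene shorttop [215 222  20  12  90] [0.4884 0.1219 0.0614] rect mm [487.6 122.8] [20.1 41.3] 39.9
```

The measurements agree with each other. The handle is at (0.4305, -0.243), the gauge yaw is 11.2°, and the light path is about (0.5345, -0.223), which is 106 mm ahead of the handle. The tall case is at (0.465, 0.257) with its top at 0.086 and yaw 13°. Next I move above the handle.

Emit:
{"method": "drive_tool", "body": {"increments": [{"offset": [0.75,1,-0.1],"angular": [0,0,0.94]},{"offset": [1.5,2,-0.2],"angular": [0,0,1.88]},{"offset": [2.25,3,-0.3],"angular": [0,0,2.81]},{"offset": [3.0,4,-0.4],"angular": [0,0,3.75]},{"offset": [3.75,5,-0.5],"angular": [0,0,4.69]},{"offset": [4.5,6,-0.6],"angular": [0,0,5.62]},{"offset": [5.25,7,-0.7],"angular": [0,0,6.56]},{"offset": [6,8,-0.8],"angular": [0,0,7.5]},{"offset": [6.75,9,-0.9],"angular": [0,0,8.44]},{"offset": [7.5,10,-1.0],"angular": [0,0,9.37]}], "fingers": 0}}

```text
clock: 1.35
position: [0.4309, -0.2423, 0.2059]
tcp_rot: [-180.0, -0.0, 101.4]
ft_force: [0.0, 0.0, -0.1]
finger_gap: 0.0427
finger_force: 0.0
```

Emit:
{"method": "drive_tool", "body": {"increments": [{"offset": [0,0,0],"angular": [0,0,0]},{"offset": [0,0,0],"angular": [0,0,0]}]}}

```text
clock: 1.6
position: [0.4303, -0.2436, 0.2061]
tcp_rot: [-180.0, -0.0, 101.1]
ft_force: [0.4, -0.2, 0.1]
finger_gap: 0.0429
finger_force: 0.0
```

```bash
cat >> h.py <<'E'
def wcloud():
    from scipy.spatial.transform import Rotation as Ro
    s=sensors.state();p,d=cams.capture("wrist");c=cams.camera_params("wrist");K=c["K"]
    v,u=np.mgrid[:420,:560];x=u-K[0][2];y=v-K[1][2];r=np.hypot(x,y)+1e-9;th=r/K[0][0]
    P=np.stack([np.tan(th)*x/r*d,np.tan(th)*y/r*d,d,np.ones_like(d)],-1)@np.array(c["tool_from_camera"]).T
    R=Ro.from_euler("xyz",s["tcp_rot"],degrees=True).as_matrix()
    return p,d,P[...,:3]@R.T+s["position"],s
E
python3 - <<'E'
from h import *
p,d,W,s=wcloud();cv2.imwrite("pics/w1.png",p);np.savez("pics/w1.npz",d=d,W=W)
print(s["position"],s["tcp_rot"],s["finger_gap"],s["q"].round(1),cams.camera_params("wrist"))
g=np.array([.981,.194]);l=np.array([-.194,.981]);q=W[...,:2]-np.array([.4305,-.2432])
a=q@g;b=q@l;ok=d>0
for lo in np.arange(-.02,.03,.004):
    m=ok&(a>lo)&(a<lo+.004)&(abs(b)<.028);print(round(lo,3),m.sum(),np.percentile(W[m][:,2],[10,50,90]).round(4) if m.any() else "")
m=ok&(abs(a)<.02)&(W[...,2]>.055)&(W[...,2]<.075)&(abs(b)<.05)
print(W[m].mean(0),a[m].min(),a[m].max(),b[m].min(),b[m].max())
E
```

```text
[ 0.43029716 -0.24355059  0.20608352] [-1.79962634e+02 -3.51135633e-03  1.01136539e+02] 0.04288057249741152 [-38.1  14.  -21.4  54.6  -0.   40.8] {'K': array([[325.1922621 ,   0.        , 282.79530524],
       [  0.        , 325.1922621 , 206.5256122 ],
       [  0.        ,   0.        ,   1.        ]]), 'tool_from_camera': array([[ 1.92222064e-04, -9.62853870e-01, -2.70022939e-01,
         6.79367439e-02],
       [ 9.99999584e-01, -5.56576264e-05,  9.10338013e-04,
         2.11926520e-04],
       [-8.91551315e-04, -2.70023001e-01,  9.62853459e-01,
        -1.42226532e-01],
       [ 0.00000000e+00,  0.00000000e+00,  0.00000000e+00,
         1.00000000e+00]])}
-0.02 1818 [0.2709 0.2924 0.3072]
-0.016 1668 [0.0011 0.298  0.3081]
-0.012 1709 [3.000e-04 2.977e-01 3.082e-01]
-0.008 1591 [0.0649 0.2947 0.3059]
-0.004 1484 [0.0662 0.2928 0.3032]
0.0 1540 [0.0657 0.292  0.303 ]
0.004 1503 [0.28   0.2949 0.3056]
0.008 1683 [0.2785 0.2982 0.3085]
0.012 1696 [0.0007 0.2979 0.3082]
0.016 1817 [0.2725 0.2928 0.3073]
0.02 2731 [0.2155 0.2577 0.3013]
0.024 2001 [0.2154 0.2777 0.3045]
0.028 1221 [1.000e-04 2.658e-01 3.068e-01]
[ 0.43287974 -0.24163922  0.06515217] -0.005364925277451733 0.019889298952559684 -0.04025894562260214 0.03925314879109778
```

View pics/w1.png

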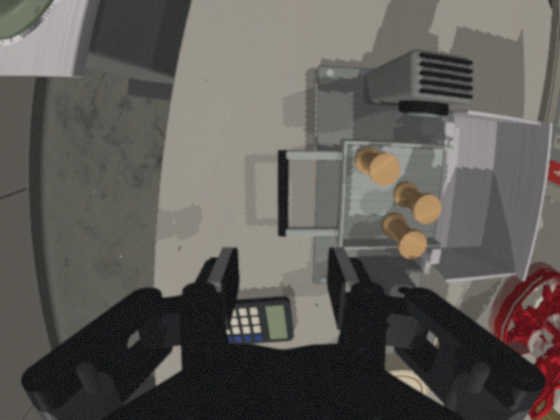

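The wrist view shows the bar at (283,193), centred in line with the finger gap (mid ≈284), with bare table under it. The measured bar centre is at a≈0. I descend and grip.

Emit:
{"method": "drive_tool", "body": {"increments": [{"offset": [0,0,-1],"angular": [0,0,0]},{"offset": [0,0,-2],"angular": [0,0,0]},{"offset": [0,0,-3],"angular": [0,0,0]},{"offset": [0,0,-4],"angular": [0,0,0]},{"offset": [0,0,-5],"angular": [0,0,0]},{"offset": [0,0,-5.8],"angular": [0,0,0]},{"offset": [0,0,-6.4],"angular": [0,0,0]},{"offset": [0,0,-6.4],"angular": [0,0,0]}]}}

```text
clock: 2.65
position: [0.4297, -0.2434, 0.0455]
tcp_rot: [-179.9, -0.1, 101.1]
ft_force: [-0.3, -0.7, -0.5]
finger_gap: 0.0428
finger_force: 0.0
```

Emit:
{"method": "drive_tool", "body": {"increments": [{"offset": [0,0,0],"angular": [0,0,0]},{"offset": [0,0,0],"angular": [0,0,0]},{"offset": [0,0,0],"angular": [0,0,0]},{"offset": [0,0,0],"angular": [0,0,0]},{"offset": [0,0,0],"angular": [0,0,0]},{"offset": [0,0,0],"angular": [0,0,0]}], "fingers": 1, "grip_force": 35}}

```text
clock: 3.4
position: [0.4303, -0.2441, 0.0471]
tcp_rot: [-179.9, 0.1, 101.2]
ft_force: [-4.8, -1.4, 6.7]
finger_gap: 0.0088
finger_force: 34.3
```

```bash
python3 -c "
import numpy as np
for T in [4,8,12,16,20,24,28,32,36,40,44,48,52,56,60,63,66,68,70,70.5]:
  f=np.radians(T+4.343);r=.15846;dx=.158-r*np.cos(f);dz=r*np.sin(f)-.012
  print(T,(np.array([dx*.981,dx*.194,dz])/.025).round(2))"
```

```text
4 [0.05 0.01 0.44]
8 [0.13 0.02 0.87]
12 [0.23 0.05 1.3 ]
16 [0.37 0.07 1.72]
20 [0.53 0.11 2.13]
24 [0.73 0.14 2.53]
28 [0.95 0.19 2.91]
32 [1.19 0.24 3.28]
36 [1.46 0.29 3.62]
40 [1.75 0.35 3.95]
44 [2.07 0.41 4.26]
48 [2.4  0.47 4.54]
52 [2.75 0.54 4.8 ]
56 [3.12 0.62 5.03]
60 [3.51 0.69 5.23]
63 [3.8  0.75 5.37]
66 [4.11 0.81 5.49]
68 [4.31 0.85 5.56]
70 [4.52 0.89 5.62]
70.5 [4.57 0.9  5.64]
```

Emit:
{"method": "drive_tool", "body": {"increments": [{"offset": [0.05,0.01,0.44],"angular": [0,0,0]},{"offset": [0.13,0.02,0.87],"angular": [0,0,0]},{"offset": [0.23,0.05,1.3],"angular": [0,0,0]},{"offset": [0.37,0.07,1.72],"angular": [0,0,0]},{"offset": [0.53,0.11,2.13],"angular": [0,0,0]},{"offset": [0.73,0.14,2.53],"angular": [0,0,0]},{"offset": [0.95,0.19,2.91],"angular": [0,0,0]},{"offset": [1.19,0.24,3.28],"angular": [0,0,0]},{"offset": [1.46,0.29,3.62],"angular": [0,0,0]},{"offset": [1.75,0.35,3.95],"angular": [0,0,0]}]}}

```text
clock: 4.65
position: [0.4718, -0.2359, 0.1463]
tcp_rot: [-179.6, 0.2, 101.1]
ft_force: [-11.4, -5.9, 8.6]
finger_gap: 0.0085
finger_force: 34.4
```

Emit:
{"method": "drive_tool", "body": {"increments": [{"offset": [0.32,0.06,0.31],"angular": [0,0,0]},{"offset": [0.65,0.12,0.59],"angular": [0,0,0]},{"offset": [1.0,0.19,0.85],"angular": [0,0,0]},{"offset": [1.37,0.27,1.08],"angular": [0,0,0]},{"offset": [1.76,0.34,1.28],"angular": [0,0,0]},{"offset": [2.05,0.4,1.42],"angular": [0,0,0]},{"offset": [2.36,0.46,1.54],"angular": [0,0,0]},{"offset": [2.56,0.5,1.61],"angular": [0,0,0]},{"offset": [2.77,0.54,1.67],"angular": [0,0,0]},{"offset": [2.77,0.54,1.67],"angular": [0,0,0]}]}}

```text
clock: 5.9
position: [0.5449, -0.2218, 0.1893]
tcp_rot: [179.8, 0.2, 101.2]
ft_force: [-2.4, -1.9, 8.3]
finger_gap: 0.0081
finger_force: 36.3
```

Emit:
{"method": "drive_tool", "body": {"increments": [{"offset": [0,0,0],"angular": [0,0,0]},{"offset": [0,0,0],"angular": [0,0,0]},{"offset": [0,0,0],"angular": [0,0,0]},{"offset": [0,0,0],"angular": [0,0,0]},{"offset": [0,0,0],"angular": [0,0,0]},{"offset": [0,0,0],"angular": [0,0,0]},{"offset": [0,0,0],"angular": [0,0,0]},{"offset": [0,0,0],"angular": [0,0,0]}]}}

```text
clock: 6.9
position: [0.5447, -0.2218, 0.1892]
tcp_rot: [179.8, 0.2, 101.2]
ft_force: [-1.5, -2.5, 7.2]
finger_gap: 0.0086
finger_force: 36.3
```

```bash
python3 - <<'E'
from h import *
a,_=cams.capture("scene");b,_=cams.capture("top")
f=lambda im,x,y,w,h:cv2.resize(im[y:y+h,x:x+w],(400,300),interpolation=cv2.INTER_CUBIC)
cv2.imwrite("pics/tip.png",np.hstack([f(a,290,200,180,135),f(b,315,135,160,120)]))
E
```

```text
(no output)
```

View pics/tip.png

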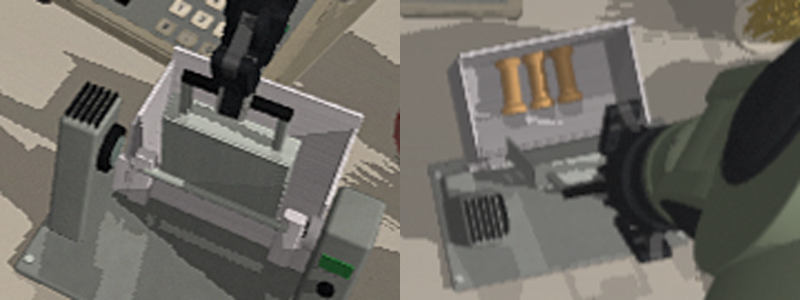

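The tray is up and all three bobbins lie in the bin, in the right crop at (510..570,85). Now the tray goes back down.

Emit:
{"method": "drive_tool", "body": {"increments": [{"offset": [-0.21,-0.04,-0.06],"angular": [0,0,0]},{"offset": [-0.41,-0.08,-0.13],"angular": [0,0,0]},{"offset": [-0.72,-0.14,-0.25],"angular": [0,0,0]},{"offset": [-1.01,-0.2,-0.39],"angular": [0,0,0]},{"offset": [-1.4,-0.27,-0.59],"angular": [0,0,0]},{"offset": [-1.77,-0.35,-0.82],"angular": [0,0,0]},{"offset": [-2.12,-0.42,-1.08],"angular": [0,0,0]},{"offset": [-2.45,-0.48,-1.36],"angular": [0,0,0]},{"offset": [-2.77,-0.54,-1.67],"angular": [0,0,0]}]}}

```text
clock: 8.12
position: [0.4742, -0.2354, 0.145]
tcp_rot: [180.0, 0.1, 101.2]
ft_force: [-1.2, -4.7, 2.8]
finger_gap: 0.0086
finger_force: 37.6
```

Emit:
{"method": "drive_tool", "body": {"increments": [{"offset": [-0.29,-0.06,-0.33],"angular": [0,0,0]},{"offset": [-0.56,-0.11,-0.67],"angular": [0,0,0]},{"offset": [-0.8,-0.16,-1.04],"angular": [0,0,0]},{"offset": [-1.02,-0.21,-1.42],"angular": [0,0,0]},{"offset": [-1.22,-0.24,-1.82],"angular": [0,0,0]},{"offset": [-1.38,-0.28,-2.23],"angular": [0,0,0]},{"offset": [-1.52,-0.3,-2.65],"angular": [0,0,0]},{"offset": [-1.62,-0.33,-3.08],"angular": [0,0,0]},{"offset": [-1.7,-0.34,-3.51],"angular": [0,0,0]},{"offset": [-1.75,-0.35,-3.95],"angular": [0,0,0]}]}}

```text
clock: 9.38
position: [0.4305, -0.2439, 0.0456]
tcp_rot: [-180.0, 0.1, 101.2]
ft_force: [-0.7, -5.0, -0.1]
finger_gap: 0.0083
finger_force: 40.1
```

Emit:
{"method": "drive_tool", "body": {"increments": [{"offset": [0,0,0],"angular": [0,0,0]},{"offset": [0,0,0],"angular": [0,0,0]},{"offset": [0,0,0],"angular": [0,0,0]},{"offset": [0,0,0],"angular": [0,0,0]}], "fingers": 0}}

```text
clock: 9.88
position: [0.4307, -0.2431, 0.0464]
tcp_rot: [180.0, -0.0, 101.2]
ft_force: [0.1, 0.2, 0.7]
finger_gap: 0.0427
finger_force: 0.0
```

Emit:
{"method": "drive_tool", "body": {"increments": [{"offset": [0,0,1],"angular": [0,0,0]},{"offset": [0,0,2],"angular": [0,0,0]},{"offset": [0,0,3],"angular": [0,0,0]},{"offset": [0,0,4],"angular": [0,0,0]},{"offset": [0,0,5],"angular": [0,0,0]},{"offset": [0,0,6],"angular": [0,0,0]},{"offset": [0,0,6],"angular": [0,0,0]}]}}

```text
clock: 10.75
position: [0.4318, -0.2441, 0.1981]
tcp_rot: [179.8, 0.2, 101.2]
ft_force: [0.3, 0.5, -0.1]
finger_gap: 0.0428
finger_force: 0.0
```

Emit:
{"method": "drive_tool", "body": {"increments": [{"offset": [0.14,2,0.2],"angular": [0,0,1.15]},{"offset": [0.28,4,0.4],"angular": [0,0,2.3]},{"offset": [0.41,6,0.4],"angular": [0,0,3.45]},{"offset": [0.55,8,0.4],"angular": [0,0,4.6]},{"offset": [0.69,10,0.4],"angular": [0,0,5.75]},{"offset": [0.83,12,0.4],"angular": [0,0,6.9]},{"offset": [0.97,14,0.4],"angular": [0,0,8.05]},{"offset": [1.1,16,0.3],"angular": [0,0,9.2]},{"offset": [1.24,18,0.2],"angular": [0,0,10.35]},{"offset": [1.38,20,0],"angular": [0,0,11.48]}], "fingers": -0.4}}

```text
clock: 12.0
position: [0.4646, 0.2582, 0.1952]
tcp_rot: [-180.0, -0.0, -166.7]
ft_force: [0.7, 0.0, -0.1]
finger_gap: 0.0598
finger_force: 0.0
```

Emit:
{"method": "drive_tool", "body": {"increments": [{"offset": [0,0,0],"angular": [0,0,0]},{"offset": [0,0,0],"angular": [0,0,0]},{"offset": [0,0,0],"angular": [0,0,0]},{"offset": [0,0,0],"angular": [0,0,0]}]}}

```text
clock: 12.5
position: [0.4653, 0.2556, 0.1964]
tcp_rot: [-180.0, 0.0, -167.1]
ft_force: [-0.0, -0.8, 0.6]
finger_gap: 0.0598
finger_force: 0.0
```

```bash
python3 - <<'E'
from h import *
p,d,W,s=wcloud();cv2.imwrite("pics/w2.png",p)
print(s["position"],s["tcp_rot"],s["finger_gap"],s["q"].round(1))
for nm,zlo,zhi,c in(("tall",.08,.092,(.465,.257)),("short",.054,.066,(.5293,.2717))):
    m=(d>0)&(W[...,2]>zlo)&(W[...,2]<zhi)&(abs(W[...,0]-c[0])<.03)&(abs(W[...,1]-c[1])<.03)
    q=cv2.minAreaRect((W[m][:,:2]*1000).astype(np.float32));print(nm,m.sum(),q,W[m].mean(0))
E
```

```text
[0.46529467 0.25555114 0.19640746] [-1.79994518e+02  7.09105476e-03 -1.67090871e+02] 0.059839455380805685 [ 20.8  18.2 -17.1  54.7  -0.    7.9]
tall 1449 ((466.4259338378906, 257.181884765625), (26.767127990722656, 36.00598907470703), 12.619592666625977) [0.46586316 0.25698702 0.0855493 ]
short 998 ((530.6250610351562, 271.2508850097656), (26.565828323364258, 36.40930938720703), 13.614422798156738) [0.52945855 0.27149728 0.05941767]
```

View pics/w2.png

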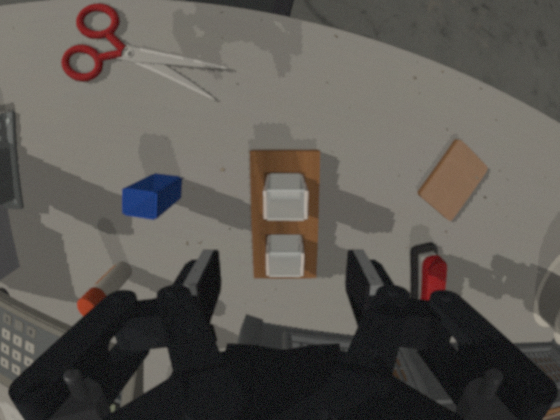

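The wrist view shows the tall case at (286,197), which is nearest the table edge, with its windows facing up and down in the image. The short case is at (285,256), and the fingers straddle column 284. The fingers are aligned in yaw. I'll check the camera against the finger pads before relying on the ±1 mm.

```bash
python3 - <<'E'
from h import *
from scipy.spatial.transform import Rotation as Ro
C=[];
for i in range(5):
    p,d,W,s=wcloud()
    R=Ro.from_euler("xyz",s["tcp_rot"],degrees=True).as_matrix();T=(W-s["position"])@R
    m=(d>0)&(W[...,2]>.08)&(W[...,2]<.092)&(abs(W[...,0]-.465)<.03)&(abs(W[...,1]-.257)<.03)
    t=T[m];q=cv2.minAreaRect((t[:,:2]*1000).astype(np.float32))
    print(np.round(s["position"],4),s["tcp_rot"].round(2),"case in tool",np.round(q[0],2),np.round(q[1],1),round(q[2],1), t[:,:2].min(0),t[:,:2].max(0))
for sg in(1,-1):
    f=(d>0)&(T[...,2]>-.03)&(T[...,2]<.005)&(T[...,1]*sg>.024)&(T[...,1]*sg<.045)&(abs(T[...,0])<.03)
    t=T[f];print(sg,f.sum(),np.percentile(t,[2,50,98],axis=0).round(4).tolist())
E
```

```text
[0.4653 0.2557 0.1965] [ 1.8000e+02  2.0000e-02 -1.6708e+02] case in tool [-1.47  1.31] [26.8 35.9] 0.4 [-0.01493472 -0.01670851] [0.01187684 0.01923657]
[0.4654 0.2559 0.1965] [ 1.8000e+02  2.0000e-02 -1.6706e+02] case in tool [-0.98  1.22] [26.  35.7] 0.5 [-0.01403348 -0.01672791] [0.01202724 0.01909917]
[0.4653 0.256  0.1965] [ 1.8000e+02  2.0000e-02 -1.6704e+02] case in tool [-0.96  1.16] [26.  35.5] 0.4 [-0.0139366  -0.01665928] [0.01209701 0.01897385]
[0.4653 0.2561 0.1965] [ 1.8000e+02  2.0000e-02 -1.6703e+02] case in tool [-0.96  0.59] [35.9 25.9] 89.9 [-0.01388176 -0.01736167] [0.01199847 0.01857655]
[0.4652 0.2563 0.1964] [ 1.8000e+02  1.0000e-02 -1.6701e+02] case in tool [-1.22  0.56] [26.5 36. ] 0.1 [-0.01446746 -0.01743963] [0.01202769 0.01853682]
1 1077 [[-0.0103, 0.029, -0.0296], [0.0067, 0.0296, -0.02], [0.0111, 0.0423, -0.0064]]
-1 1085 [[-0.0104, -0.0433, -0.0296], [0.0066, -0.0307, -0.02], [0.0112, -0.0301, -0.0063]]
```

Emit:
{"method": "drive_tool", "body": {"increments": [{"offset": [0.03,0.01,-1],"angular": [0,0,0]},{"offset": [0.03,0.01,-2],"angular": [0,0,0]},{"offset": [0.03,0.01,-3],"angular": [0,0,0]},{"offset": [0.03,0.01,-3.8],"angular": [0,0,0]},{"offset": [0.03,0.01,-3.8],"angular": [0,0,0]},{"offset": [0.03,0.01,-3.8],"angular": [0,0,0]},{"offset": [0.03,0.01,-3.8],"angular": [0,0,0]},{"offset": [0.03,0.01,-3.8],"angular": [0,0,0]},{"offset": [0.03,0.01,-3.8],"angular": [0,0,0]}]}}

```text
clock: 13.92
position: [0.4661, 0.257, 0.1017]
tcp_rot: [180.0, 0.0, -167.0]
ft_force: [0.1, -0.3, -0.8]
finger_gap: 0.0599
finger_force: 0.0
```

```bash
python3 - <<'E'
from h import *
from scipy.spatial.transform import Rotation as Ro
for i in range(4):
    p,d,W,s=wcloud()
    R=Ro.from_euler("xyz",s["tcp_rot"],degrees=True).as_matrix();T=(W-s["position"])@R
    m=(d>0)&(W[...,2]>.08)&(W[...,2]<.09)&(abs(W[...,0]-.465)<.024)&(abs(W[...,1]-.257)<.024)
    t=T[m];q=cv2.minAreaRect((t[:,:2]*1000).astype(np.float32))
    print(np.round(s["position"],4),s["tcp_rot"].round(2),"case in tool",np.round(q[0],2),np.round(q[1],1),round(q[2],1), np.percentile(t[:,:2],[.5,99.5],axis=0).round(4).tolist())
cv2.imwrite("pics/w3.png",p)
E
```

```text
[0.4661 0.257  0.1017] [ 1.7999e+02  4.0000e-02 -1.6697e+02] case in tool [-0.63  0.37] [36.1 27.5] 89.8 [[-0.0133, -0.0174], [0.0129, 0.018]]
[0.466  0.2569 0.1016] [ 1.8000e+02  3.0000e-02 -1.6697e+02] case in tool [-0.32  0.24] [27. 36.] 0.4 [[-0.0134, -0.0174], [0.0129, 0.018]]
[0.4659 0.2569 0.1015] [ 1.8000e+02  2.0000e-02 -1.6697e+02] case in tool [-0.35  0.39] [36.  26.8] 89.4 [[-0.0133, -0.0173], [0.0128, 0.018]]
[0.4659 0.2569 0.1014] [ 1.8000e+02  1.0000e-02 -1.6697e+02] case in tool [-0.44  0.34] [26.7 36.1] 0.3 [[-0.0133, -0.0173], [0.0127, 0.018]]
```

Now within about 0.4 mm. I nudge that, descend and grip.

Emit:
{"method": "drive_tool", "body": {"increments": [{"offset": [0.015,0.003,-0.6],"angular": [0,0,0]},{"offset": [0.015,0.003,-1.2],"angular": [0,0,0]},{"offset": [0.015,0.003,-1.8],"angular": [0,0,0]},{"offset": [0.015,0.003,-2.2],"angular": [0,0,0]},{"offset": [0.015,0.003,-2.2],"angular": [0,0,0]},{"offset": [0.015,0.003,-2.2],"angular": [0,0,0]},{"offset": [0.015,0.003,-2.2],"angular": [0,0,0]},{"offset": [0.015,0.003,-2.2],"angular": [0,0,0]}]}}

```text
clock: 15.12
position: [0.4666, 0.2571, 0.0467]
tcp_rot: [180.0, 0.0, -167.0]
ft_force: [-1.7, -0.9, -0.6]
finger_gap: 0.0597
finger_force: 0.0
```

Emit:
{"method": "drive_tool", "body": {"increments": [{"offset": [0,0,0],"angular": [0,0,0]},{"offset": [0,0,0],"angular": [0,0,0]},{"offset": [0,0,0],"angular": [0,0,0]},{"offset": [0,0,0],"angular": [0,0,0]},{"offset": [0,0,0],"angular": [0,0,0]},{"offset": [0,0,0],"angular": [0,0,0]}], "fingers": 1, "grip_force": 30}}

```text
clock: 15.88
position: [0.4664, 0.257, 0.0465]
tcp_rot: [180.0, 0.0, -167.0]
ft_force: [-0.9, 0.3, 5.1]
finger_gap: 0.0354
finger_force: 33.1
```

Emit:
{"method": "drive_tool", "body": {"increments": [{"offset": [0,0,0.4],"angular": [0,0,0]},{"offset": [0,0,0.8],"angular": [0,0,0]},{"offset": [0,0,1.4],"angular": [0,0,0]},{"offset": [0,0,2.2],"angular": [0,0,0]},{"offset": [0,0,3.2],"angular": [0,0,0]},{"offset": [0,0,4.2],"angular": [0,0,0]},{"offset": [0,0,5.2],"angular": [0,0,0]},{"offset": [0,0,6],"angular": [0,0,0]},{"offset": [0,0,6],"angular": [0,0,0]}]}}

```text
clock: 17.0
position: [0.4674, 0.2574, 0.1985]
tcp_rot: [180.0, 0.2, -167.0]
ft_force: [-0.3, 0.5, -1.1]
finger_gap: 0.0359
finger_force: 32.4
```

Emit:
{"method": "drive_tool", "body": {"increments": [{"offset": [0.1,-0.9,0.4],"angular": [0,0,-0.6]},{"offset": [0.3,-2.5,0.9],"angular": [0,0,-1.6]},{"offset": [0.6,-4.5,1.2],"angular": [0,0,-2.8]},{"offset": [0.9,-6.5,1.2],"angular": [0,0,-4.0]},{"offset": [1.2,-8.5,1.2],"angular": [0,0,-5.2]},{"offset": [1.5,-10.5,1.2],"angular": [0,0,-6.4]},{"offset": [1.8,-12.5,1.2],"angular": [0,0,-7.6]},{"offset": [2.1,-14.5,1.2],"angular": [0,0,-8.8]},{"offset": [2.35,-16.5,1.2],"angular": [0,0,-10.0]},{"offset": [2.6,-18,1.2],"angular": [0,0,-10.9]}]}}

```text
clock: 18.25
position: [0.5307, -0.195, 0.2254]
tcp_rot: [-179.9, -0.0, 105.5]
ft_force: [0.2, 0.3, -1.2]
finger_gap: 0.0359
finger_force: 32.5
```

Emit:
{"method": "drive_tool", "body": {"increments": [{"offset": [0.08,-0.8,0],"angular": [0,0,-0.4]},{"offset": [0.13,-1.2,0],"angular": [0,0,-0.58]},{"offset": [0.13,-1.2,0],"angular": [0,0,-0.58]},{"offset": [0.13,-1.2,0],"angular": [0,0,-0.58]},{"offset": [0.13,-1.2,0],"angular": [0,0,-0.58]},{"offset": [0.13,-1.2,0],"angular": [0,0,-0.58]}]}}

```text
clock: 19.0
position: [0.5346, -0.2224, 0.2265]
tcp_rot: [180.0, 0.0, 101.3]
ft_force: [0.4, -0.2, -0.3]
finger_gap: 0.0356
finger_force: 32.5
```

```bash
python3 - <<'E'
from h import *
p,d,W,s=wcloud();cv2.imwrite("pics/w4.png",p);a,D=cams.capture("scene");cv2.imwrite("pics/s4.png",a)
print(s["position"],s["tcp_rot"])
for nm,w,dd in(("wrist",W,d),("scene",cloud("scene",D),D)):
    m=((dd>0)&(w[...,2]>.143)&(w[...,2]<.158)&(w[...,0]>.48)&(w[...,0]<.6)&(w[...,1]<-.09)&(w[...,1]>-.36)).astype(np.uint8)
    n,l,st,_=cv2.connectedComponentsWithStats(m)
    for i in range(1,n):
        if st[i,4]>40:
            q=cv2.minAreaRect((w[l==i][:,:2]*1000).astype(np.float32));print(nm,st[i,4],np.round(q[0],1),np.round(q[1],1),round(q[2],1))
E
```

```text
[ 0.53455413 -0.22240434  0.22646476] [1.79989227e+02 3.34697369e-03 1.01250706e+02]
wrist 3101 [ 517.1 -123.2] [48.6 32.8] 11.7
wrist 432 [ 557.7 -332.7] [47.7 10.9] 11.2
scene 384 [ 514.4 -124.7] [48.9 32. ] 5.8
scene 518 [ 553.7 -323. ] [50.9 33.2] 10.2
```

View pics/s4.png

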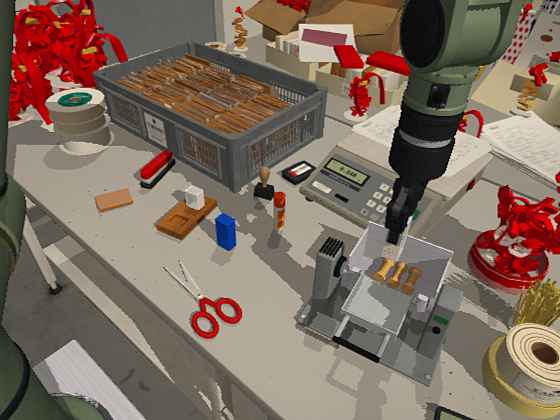

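The scene shows the tray down at (385,300), the bobbins in the bin at (397,272), and the case held above. The short case at (195,197) and the glue stick at (279,212) are undisturbed. Now I lower the case into the beam.

Emit:
{"method": "drive_tool", "body": {"increments": [{"offset": [0.01,0,-0.4],"angular": [0,0,0]},{"offset": [0.01,0,-1],"angular": [0,0,0]},{"offset": [0.01,0,-1.7],"angular": [0,0,0]},{"offset": [0.01,0,-2.4],"angular": [0,0,0]},{"offset": [0.01,0,-3.1],"angular": [0,0,0]},{"offset": [0.01,0,-3.7],"angular": [0,0,0]},{"offset": [0.01,0,-4.2],"angular": [0,0,0]},{"offset": [0.01,0,-4.5],"angular": [0,0,0]},{"offset": [0.01,0,-4.6],"angular": [0,0,0]},{"offset": [0.01,0,-4.6],"angular": [0,0,0]}]}}

```text
clock: 20.35
position: [0.5349, -0.2232, 0.1115]
tcp_rot: [180.0, 0.0, 101.2]
ft_force: [-0.1, -0.3, -0.3]
finger_gap: 0.0355
finger_force: 32.5
```

Emit:
{"method": "drive_tool", "body": {"increments": [{"offset": [0,0,0],"angular": [0,0,0]},{"offset": [0,0,0],"angular": [0,0,0]},{"offset": [0,0,0],"angular": [0,0,0]},{"offset": [0,0,0],"angular": [0,0,0]},{"offset": [0,0,0],"angular": [0,0,0]},{"offset": [0,0,0],"angular": [0,0,0]},{"offset": [0,0,0],"angular": [0,0,0]},{"offset": [0,0,0],"angular": [0,0,0]}]}}

```text
clock: 21.35
position: [0.5347, -0.223, 0.1113]
tcp_rot: [-180.0, -0.0, 101.2]
ft_force: [0.7, 0.1, -1.1]
finger_gap: 0.0357
finger_force: 32.5
```

```bash
python3 - <<'E'
from h import *
p,d,W,s=wcloud();a,D=cams.capture("scene")
f=lambda im,x,y,w,h:cv2.resize(im[y:y+h,x:x+w],(400,300),interpolation=cv2.INTER_CUBIC)
cv2.imwrite("pics/f.png",np.hstack([f(a,290,200,180,135),cv2.resize(p,(400,300))]))
print(s["position"],s["tcp_rot"],s["finger_gap"],s["finger_force"],s["ft_force"])
m=(d>0)&(abs(W[...,0]-.5345)<.02)&(abs(W[...,1]+.223)<.025)&(W[...,2]>.13)&(W[...,2]<.16)
t=W[m];q=cv2.minAreaRect((t[:,:2]*1000).astype(np.float32));print("casetop",m.sum(),q,np.percentile(t[:,2],[10,50,90]))
E
```

```text
[ 0.53474314 -0.22303873  0.11126172] [-1.79999258e+02 -1.68694194e-04  1.01192459e+02] 0.03567341442278251 32.46218740940094 [ 0.67958711  0.05701862 -1.06236676]
casetop 8210 ((535.990234375, -222.883056640625), (41.588172912597656, 27.926204681396484), 9.45059871673584) [0.13852725 0.15000843 0.15096228]
```

View pics/f.png

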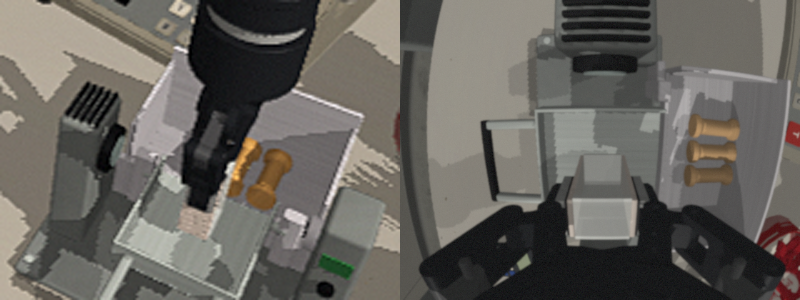

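The case is held upright between the heads, square to the light. Its wrist-view centre column (603) matches the lamp barrel (604), and its top at 0.1505 puts the centre at 0.1125. The tray is down and all three bobbins are in the bin, so I hand in.

```bash
python3 -c "
from bench import arm
print(arm.close_job())"
```

```text
the job is handed in; nothing more can be done
None
```

I handed the job in at about 21 s of the 56 s allowed: all three bobbins are in the bin, the tray is down, and the tall case is held upright and square in the light path; the hand-in call returned no verdict.

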